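# Front up the fish tins in the stall's display rack

### The job

Front up the display rack for the customers: push the row of flat oblong tins and the row of round tins, each row together as one train, along its lane until its front tin is against the wooden lip at the far end and the row stands closed up behind it. Only push, gently enough to dent nothing: do not lift or tip any tin or pull a row apart, and leave the jars in the middle lane and the things beside the rack where they are.

Things in the scene. Friction and masses are not known exactly. Their poses are not given: they have to be found in the camera images.
- rack: low wooden display rack fixed on the counter, 380 x 250 mm. Origin on the counter at mid-width; +x runs along the lanes to the customers' end, away from the robot. Floor from x = -200 mm (open rear end) to +168 mm (lip), its top 8 mm above the counter. Three lanes, parted by strips 6 mm thick, 14 mm high above the floor; the middle one, 58 mm wide at y = -25 mm, holds the jars
- flat_stop (a point): on the rack: middle of the end stop of the flat tins' lane, on the inner face of the wooden lip where it meets the lane's floor (rack x = 168, y = 64.5, z = 8 mm). Lane 109 mm wide; the lip stands 18 mm above the floor. Axes as the rack's
- round_stop (a point): on the rack: the same for the round tins' lane (rack x = 168, y = -89.5, z = 8 mm). Lane 59 mm wide; same lip. Axes as the rack's
- flat1: flat oblong metal fish tin with a ring pull, front one of the row of three in the wide lane; 60 mm along the lane, 105 mm across, 22 mm high, about 150 g, slides on the rack's floor. Origin at the centre of its underside, axes as the rack's, +x to the lip. The three touch at the start, 70 to 130 mm short of the lip
- flat2: flat oblong metal fish tin with a ring pull, middle one of the row of three in the wide lane; 60 mm along the lane, 105 mm across, 22 mm high, about 150 g, slides on the rack's floor. Origin at the centre of its underside, axes as the rack's, +x to the lip. The three touch at the start, 70 to 130 mm short of the lip
- flat3: flat oblong metal fish tin with a ring pull, rear one of the row of three in the wide lane; 60 mm along the lane, 105 mm across, 22 mm high, about 150 g, slides on the rack's floor. Origin at the centre of its underside, axes as the rack's, +x to the lip. The three touch at the start, 70 to 130 mm short of the lip
- round1: round metal tin with a paper band, first (front) of the row of four in the narrow lane on the rack's -y side; 56 mm across, 36 mm high, about 110 g, slides on the rack's floor. Origin at the centre of its underside. The four touch at the start, 60 to 100 mm short of the lip
- round2: round metal tin with a paper band, second of the row of four in the narrow lane on the rack's -y side; 56 mm across, 36 mm high, about 110 g, slides on the rack's floor. Origin at the centre of its underside. The four touch at the start, 60 to 100 mm short of the lip
- round3: round metal tin with a paper band, third of the row of four in the narrow lane on the rack's -y side; 56 mm across, 36 mm high, about 110 g, slides on the rack's floor. Origin at the centre of its underside. The four touch at the start, 60 to 100 mm short of the lip
- round4: round metal tin with a paper band, fourth (rear) of the row of four in the narrow lane on the rack's -y side; 56 mm across, 36 mm high, about 110 g, slides on the rack's floor. Origin at the centre of its underside. The four touch at the start, 60 to 100 mm short of the lip
- jar1: squat lidded glass jar, 54 mm across, 55 mm high, standing in the middle lane; already in its place at the lip; leave alone. Origin at the centre of its underside
- jar2: squat lidded glass jar, 54 mm across, 55 mm high, standing in the middle lane; already in its place behind the first jar; leave alone. Origin at the centre of its underside
- bottle: sauce bottle, 56 mm across, 150 mm high, standing on the counter beside the rack; leave alone. Origin at the centre of its underside
- tape: roll of clear tape lying flat on the counter beside the rack, 94 mm across, 25 mm high; leave alone. Origin at the centre of its underside
- cup: blue ceramic cup, 72 mm across the rim, 75 mm high, standing on the counter beside the rack; leave alone. Origin at the centre of its underside
- tongs: steel serving tongs, about 205 mm long, 45 mm wide, 16 mm high, lying on the counter on the rack's -y side along its own x; leave alone. Origin under their middle

How it is judged:
By the outcome, as a careful person would: the job done as asked, in the order asked, and still so for the second after the job is handed in, with the robot touching nothing.
It also fails if it takes over 53 s, if anything falls off the work surface, if the arm or the gripper's body presses on something with over 40 N, if the wrist force passes 120 N, or if a joint passes its speed limit or range.

### The arm

A 6-joint arm with a two-finger parallel gripper is mounted at the origin on the work surface. World frame = base frame: x ahead of the robot, y to its left, z up, the work surface at z = 0. Lengths are in m, angles in rad, forces in N, time in s.
With the tool pointing down it reaches from about 0.35 to 1 m from the base axis. Payload 7.1 kg.
Tool frame: the origin (TCP) lies between the finger pads; the fingertips stand 22 mm ahead of it and the grasp point (between the pads) lies 3 mm ahead of it; x points along the fingers, y is the direction in which the jaws open and shut, and the axes are right-handed (so a half turn about x gives the same grasp; the last joint's range is limited). The gripper opens to 85 mm and grips with 20 to 120 N. Pads are 22 mm wide; open, the fingers measure 114 mm over their backs; the gripper's body (76 mm by 85 mm) begins 54 mm behind the grasp point. The pads swing forward as they close: fully open they stand 13 mm farther back than shut.
Start: joints at [1.121, 0.423, 1.63, -0, 1.089, -0.019], TCP at [0.261, 0.568, 0.253] pointing down, gripper open.
Joint ranges: [-3, 3], [-0.9, 2.11], [0.09, 2.58], [-1.31, 4.45], [0.11, 2.69], [-2.54, 2.54]. Speed limits (rad/s): [2.39, 2.39, 3.01, 3.14, 3.14, 3.14].

### API

Orientations are given as a rotation vector (axis times angle).
In Python, from rig import manip gives the robot as it stands. The module is installed in compiled form; this text tells all that it offers. Calls block until the motion is done:
- manip.move_to(position, orientation): joint-space move of the TCP to a pose.
- manip.servo_line(position, orientation=None, rate=0.15): straight line of the TCP; orientation=None keeps the orientation; rate is the mean speed in m/s.
- manip.set_joints(angles): joint-space move.
- manip.command_gripper(opening, f_grip=None): finger opening in m; f_grip is the grip in N (None keeps the last); returns when the fingers have stopped.
- manip.hold(seconds).
- manip.solve_ik(position, orientation): joint angles nearest the present ones, or None.
- manip.camera(name): name is "side" or "top" or "wrist"; returns a dict with "image" (420x560x3 uint8, red, green, blue), "fx", "fy", "cx", "cy" (pixels), "cam_to_world" (4x4, takes a point from camera to world coordinates); the wrist camera has in their place "mount" (4x4, takes a point from camera to tool coordinates, whose origin is the TCP and whose axes are the tool frame's). Camera axes: x right, y down, z forward; pixel columns grow to the right and rows downward; lengths in m; the calibration is good to about 2 mm. The wrist camera is an equidistant fisheye: a pixel r from the principal point sees the ray r / f radians off the axis. A picture is of the moment at which its call begins: read the wrist's pose just before it. There is no depth.
A pose or a line that the arm cannot do raises manip.IKError and nothing moves.
- manip.sign_off(): hands the job in, once; it reports no verdict.
Readings, each from a call of its own:
- manip.get_time(): time.
- manip.get_joint_positions(): joint angles.
- manip.get_joint_vel(): joint speeds.
- manip.get_tau(): joint torques, N m.
- manip.get_position(): TCP position.
- manip.get_ee_rot(): TCP orientation.
- manip.get_contact_force(): force on the tool from outside, world axes, zero at the start.
- manip.get_torque(): the same for the moment, N m.
- manip.get_width(): finger opening in m.
Only numpy, scipy, OpenCV 4.12 (cv2) and the standard library are available. Lean on these libraries where they do the work, as an engineer would, in place of code of your own. Each camera call takes 0.05 s, during which the arm holds its last target.

## Working session

There is one attempt and no reset: what is moved stays moved. The work goes in short steps, each a Python script; the robot and the scene stay as the last script left them, time stands still between calls to the robot, and variables do not carry over. Pictures are saved under pics/ and viewed, and the job is handed in when it is done.

```bash
mkdir -p pics; python3 - <<'E'
from rig import manip
import cv2,pickle
d={}
for n in("side","top","wrist"):
    c=manip.camera(n);d[n]=c
    cv2.imwrite(f"pics/{n}0.png",c["image"][:,:,::-1])
    print(n,{k:v for k,v in c.items() if k!="image"})
pickle.dump(d,open("c0.pkl","wb"))
print(manip.get_time(),manip.get_ee_rot(),manip.get_width(),manip.get_contact_force())
E
```

```text
side {'fx': 525.5668435773484, 'fy': 525.5668435773484, 'cx': 270.5794798393854, 'cy': 213.99782203804648, 'cam_to_world': array([[-0.99626364, -0.07226261,  0.04729558,  0.55873586],
       [-0.08564306,  0.75601826, -0.64892346,  0.79724132],
       [ 0.01113658, -0.65054939, -0.7593823 ,  0.9316039 ],
       [ 0.        ,  0.        ,  0.        ,  1.        ]])}
top {'fx': 480.01675787195575, 'fy': 480.01675787195575, 'cx': 278.4120503224386, 'cy': 207.19450831439005, 'cam_to_world': array([[ 0.01196014, -0.99761287,  0.06801118,  0.55144188],
       [-0.99978559, -0.01308054, -0.01605237,  0.01715644],
       [ 0.01690367, -0.0678046 , -0.99755541,  1.09131102],
       [ 0.        ,  0.        ,  0.        ,  1.        ]])}
wrist {'fx': 325.19226210127806, 'fy': 325.19226210127806, 'cx': 279.23385536226255, 'cy': 207.8018987701635, 'mount': array([[-1.80715284e-03, -2.81032265e-01,  9.59696619e-01,
        -1.21125618e-01],
       [ 9.99998308e-01, -1.79317229e-04,  1.83053250e-03,
         2.42918675e-04],
       [-3.42348556e-04,  9.59698304e-01,  2.81032113e-01,
        -7.10835406e-02],
       [ 0.00000000e+00,  0.00000000e+00,  0.00000000e+00,
         1.00000000e+00]])}
0.15 [ 0.33697573  1.54453882 -0.33881714] 0.08533132434810836 [-0.7343982  -0.92341369  0.66920452]
```

View pics/top0.png

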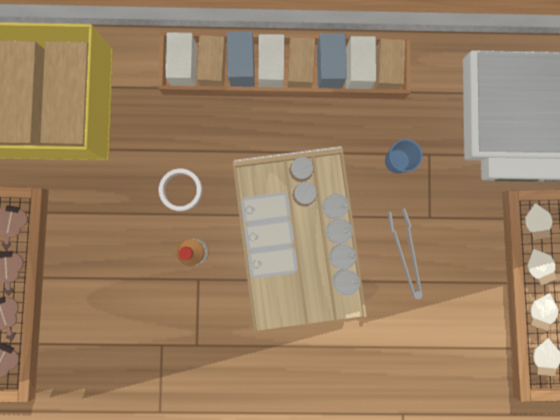

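View pics/side0.png

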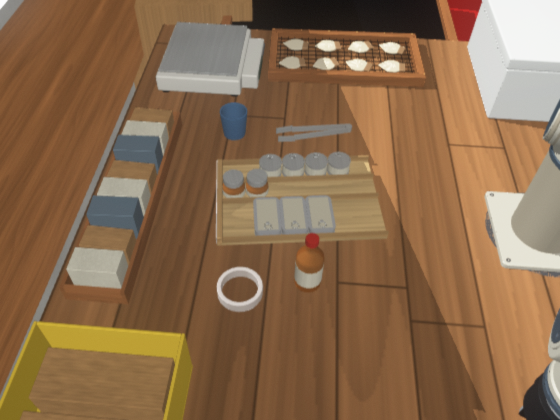

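The top view shows the rack tilted slightly. Its corners are near (234,160), (343,149), (366,316) and (256,329). The flat tins are at about (267,208), (270,236) and (273,263), and the round tins run from (336,206) to (346,282). I'll zoom in for measurement.

```bash
python3 - <<'E'
import pickle,cv2
d=pickle.load(open("c0.pkl","rb"))
im=d["top"]["image"][135:340,220:380,::-1]
cv2.imwrite("pics/topz.png",cv2.resize(im,None,fx=2.9*1,fy=2.9,interpolation=cv2.INTER_CUBIC))
im=d["side"]["image"][140:260,205:395,::-1]
cv2.imwrite("pics/sidez.png",cv2.resize(im,None,fx=4,fy=4,interpolation=cv2.INTER_CUBIC))
E
```

```text
(no output)
```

View pics/topz.png

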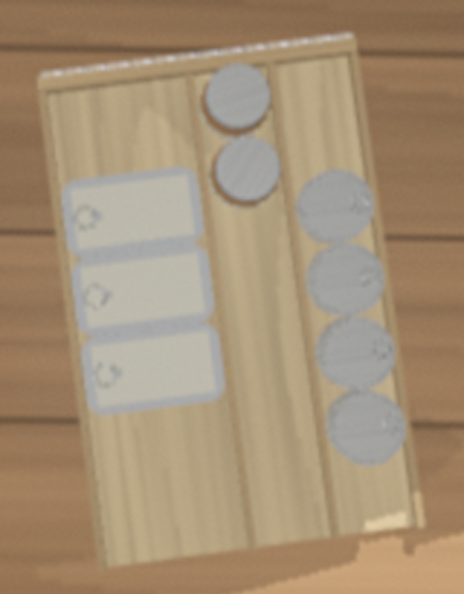

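View pics/sidez.png

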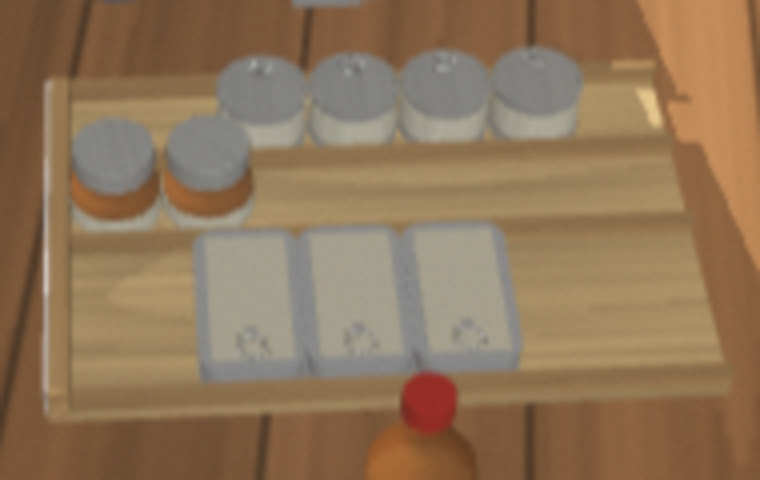

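```bash
cat > h.py <<'E'
import numpy as np,cv2
def ray(c,uv,z):
    T=c["cam_to_world"];u,v=uv
    d=T[:3,:3]@np.array([(u-c["cx"])/c["fx"],(v-c["cy"])/c["fy"],1]);o=T[:3,3]
    return (o+d*(z-o[2])/d[2])
def tins(c,roi,smax=60,vmin=120):
    im=c["image"];hsv=cv2.cvtColor(im,cv2.COLOR_RGB2HSV)
    m=np.zeros(im.shape[:2],np.uint8);x0,y0,x1,y1=roi
    m[y0:y1,x0:x1]=((hsv[y0:y1,x0:x1,1]<smax)&(hsv[y0:y1,x0:x1,2]>vmin))*255
    return m
E
python3 - <<'E'
from h import *
import pickle
d=pickle.load(open("c0.pkl","rb"));c=d["top"]
z=lambda u,v:((u+.5)/2.9-.5+220,(v+.5)/2.9-.5+135)
for n,p,h in [("lipL",(40,78),.026),("lipR",(354,38),.026),("rearL",(105,566),.012),("rearR",(424,526),.012),
  ("lipinL",(45,92),.026),("lipinR",(357,52),.026),
  ("f1",(133,209),.03),("f2",(144,288),.03),("f3",(153,367),.03),("f3rear",(158,407),.03),("f3r_l",(92,412),.03),("f3r_r",(222,400),.03),("f1fl",(66,183),.03),("f1fr",(197,169),.03),
  ("r1",(335,206),.044),("r2",(345,279),.044),("r3",(355,352),.044),("r4",(366,427),.044),("j1",(237,96),.063),("j2",(247,169),.063)]:
    print(n,np.round(ray(c,z(*p),h)[:2]*1000,1))
hsv=cv2.cvtColor(c["image"],cv2.COLOR_RGB2HSV)
for p in[(133,209),(335,206),(68,220),(150,150),(237,96)]:
    u,v=map(int,z(*p));print(hsv[v,u])
m=tins(c,(236,150,366,310))
cv2.imwrite("pics/m.png",cv2.resize(m[135:340,220:380],None,fx=2.9,fy=2.9))
cs,_=cv2.findContours(m,cv2.RETR_EXTERNAL,cv2.CHAIN_APPROX_NONE)
for k in cs:
    if cv2.contourArea(k)>150:print(cv2.minAreaRect(k),cv2.contourArea(k))
E
```

```text
lipL [725.  101.7]
lipR [ 759.9 -140.8]
rearL [352.2  46.4]
rearR [ 384.7 -197.9]
lipinL [714.2  97.7]
lipinR [ 748.9 -143.2]
f1 [624.4  28.6]
f2 [564.3  19.4]
f3 [504.5  11.8]
f3rear [474.5   7.6]
f3r_l [470.2  57.5]
f3r_r [480.3 -40.8]
f1fl [643.7  80.1]
f1fr [655.8 -20. ]
r1 [ 627.7 -124.1]
r2 [ 572.7 -131.9]
r3 [ 518.1 -139.6]
r4 [ 462.3 -148. ]
j1 [707.6 -48. ]
j2 [653. -56.]
[ 24  22 186]
[ 40   5 160]
[120   3 170]
[ 20  72 189]
[ 30   3 160]
((340.315673828125, 244.1633758544922), (103.63948059082031, 27.566598892211914), 82.14668273925781) 2232.5
((268.59173583984375, 234.68777465820312), (83.19705963134766, 48.83449172973633), 82.40535736083984) 3831.0
((304.7372131347656, 190.2661895751953), (27.340850830078125, 22.667200088500977), 83.2901611328125) 398.5
((302.0, 168.0), (22.0, 22.0), 90.0) 381.0
```

View pics/m.png

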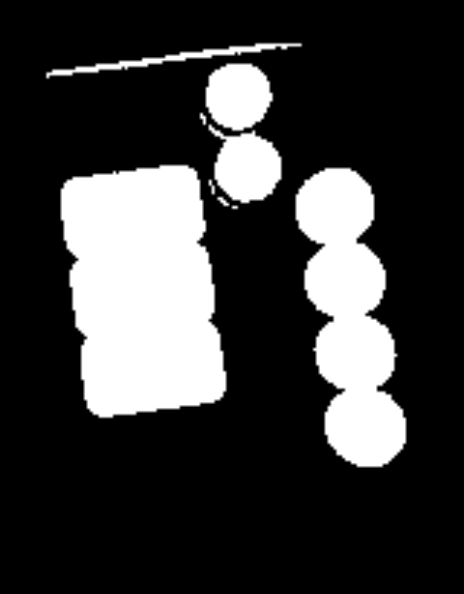

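```bash
cat >> h.py <<'E'
from scipy.spatial.transform import Rotation as Ro
yaw=np.radians(8.2)
X=np.array([np.cos(yaw),np.sin(yaw),0]);Y=np.array([-np.sin(yaw),np.cos(yaw),0])
FS=np.array([.7214,.0426,0]);RS=np.array([.7434,-.1098,0])+Y*.001
RV=Ro.from_matrix(np.c_[[0,0,-1],Y,X]).as_rotvec()
def P(S,a,z,l=0): return list(S+X*a+Y*l+np.array([0,0,z]))
E
python3 - <<'E'
from h import *
from rig import manip
import cv2
for p in [P(FS,-.28,.2),P(FS,-.28,.035),P(FS,-.19,.035),P(RS,-.34,.2),P(RS,-.34,.035),P(RS,-.23,.035)]:
    q=manip.solve_ik(p,RV);print(None if q is None else np.round(q,2))
manip.command_gripper(.045,20)
manip.move_to(P(FS,-.28,.2),RV)
manip.servo_line(P(FS,-.28,.06),rate=.12)
print(manip.get_time(),manip.get_position(),manip.get_width(),manip.get_contact_force())
for n in("side","wrist"):
    cv2.imwrite(f"pics/{n}1.png",manip.camera(n)["image"][:,:,::-1])
E
```

```text
[-0.02  0.24  2.06  0.    0.84 -1.73]
[-0.02  0.57  2.12 -0.    0.44 -1.73]
[ 0.01  0.64  1.93 -0.    0.57 -1.71]
[-0.4   0.23  2.08  0.    0.84 -2.11]
[-0.4   0.57  2.14  0.    0.43 -2.11]
[-0.29  0.64  1.93  0.    0.57 -2.  ]
4.0833 [0.44468434 0.00267899 0.06048708] 0.04504700774284425 [-0.39980109 -0.0115615   0.80077937]
```

View pics/side1.png

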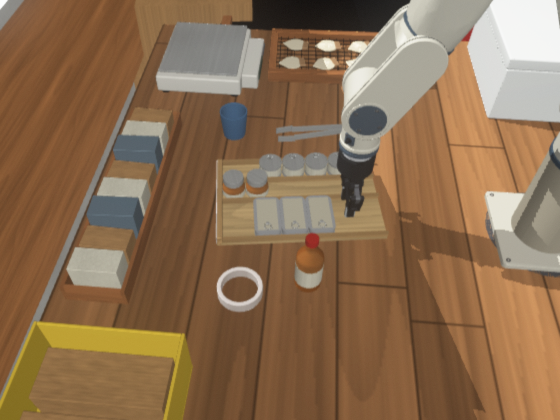

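View pics/wrist1.png

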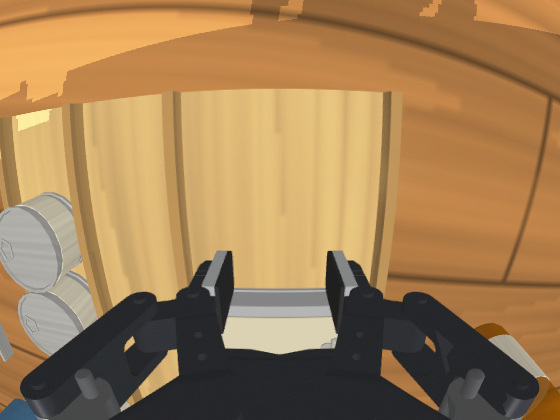

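The wrist view shows the fingers centred in the wide lane (column ~280, lane 180–385), behind the rear tin whose edge is at row ~290. The tips lie about 17 mm ahead of the TCP at this opening. Next is a guarded descent and push.

```bash
cat >> h.py <<'E'
def guarded_down(m,S,a,zs,fmax=3):
    f0=np.array(m.get_contact_force())
    for z in zs:
        m.servo_line(P(S,a,z),rate=.04)
        f=np.array(m.get_contact_force())-f0
        if abs(f[2])>fmax: print("touch",z,f);break
    print("z",z,f);return z
def push(m,S,a,z,aend,step,rate,fmax,f0,l=0):
    log=[]
    while a<aend-1e-6:
        a=min(a+step,aend)
        m.servo_line(P(S,a,z,l),rate=rate)
        f=np.array(m.get_contact_force())-f0
        ax=(np.array(m.get_position())-S)@X
        log.append((round(a*1e3,1),round(ax*1e3,1),round(float(f@X),2),round(float(f@Y),2),round(float(f[2]),2)))
        if -(f@X)>fmax: break
    for r in log: print(*r)
    return a
E
python3 - <<'E'
from h import *
from rig import manip
z=guarded_down(manip,FS,-.28,[.05,.042,.037,.034,.031])
f0=np.array(manip.get_contact_force())
a=push(manip,FS,-.28,z,-.25,.005,.04,4,f0)
print(a,manip.get_time())
cv2.imwrite(f"pics/wrist2.png",manip.camera("wrist")["image"][:,:,::-1])
E
```

```text
z 0.031 [-0.14062404  1.20230975  1.32707261]
-275.0 -274.4 -0.11 -1.19 0.15
-270.0 -269.6 -0.78 0.07 -1.24
-265.0 -264.6 -0.32 -0.56 -0.62
-260.0 -259.7 0.19 -1.29 -0.83
-255.0 -254.8 -0.63 -1.31 -0.87
-250.0 -249.6 -0.93 -0.65 -0.57
-0.25 7.3583
```

View pics/wrist2.png

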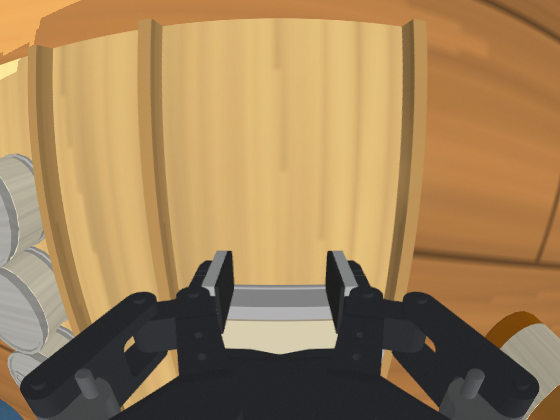

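The tin edge is at row ~287, by the fingertips, so I'll continue the push.

```bash
python3 - <<'E'
from h import *
from rig import manip
f0=np.array([0,0,.7])
a=push(manip,FS,-.25,.031,-.21,.02,.04,6,f0)
print(a,manip.get_time())
c=manip.camera("top");cv2.imwrite("pics/top3.png",cv2.resize(c["image"][135:340,220:380,::-1],None,fx=2.9,fy=2.9,interpolation=cv2.INTER_CUBIC))
E
```

```text
-230.0 -229.4 -0.02 0.6 -0.56
-210.0 -209.4 0.57 0.29 -1.02
-0.21000000000000002 8.7083
```

View pics/top3.png

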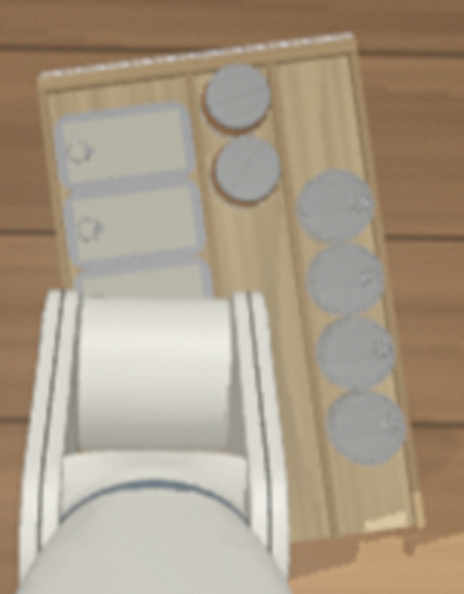

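The flats moved as a train and the front tin is about 17 mm short of the lip (its left front corner is at row ~116 in the zoom, the lip at ~92). I'll go on in fine steps.

```bash
python3 - <<'E'
from h import *
from rig import manip
f0=np.array([0,0,.7])
a=push(manip,FS,-.21,.031,-.197,.013,.03,6,f0)
a=push(manip,FS,a,.031,-.185,.001,.02,4.5,f0)
print(a,manip.get_time(),manip.get_contact_force())
c=manip.camera("top");cv2.imwrite("pics/top4.png",cv2.resize(c["image"][135:340,220:380,::-1],None,fx=2.9,fy=2.9,interpolation=cv2.INTER_CUBIC))
E
```

```text
-197.0 -196.3 0.51 0.29 -0.88
-196.0 -195.9 -0.65 -0.22 -0.89
-195.0 -195.7 -4.94 -0.44 2.74
-0.195 9.8417 [-4.82904527 -1.13654262  3.44046022]
```

View pics/top4.png

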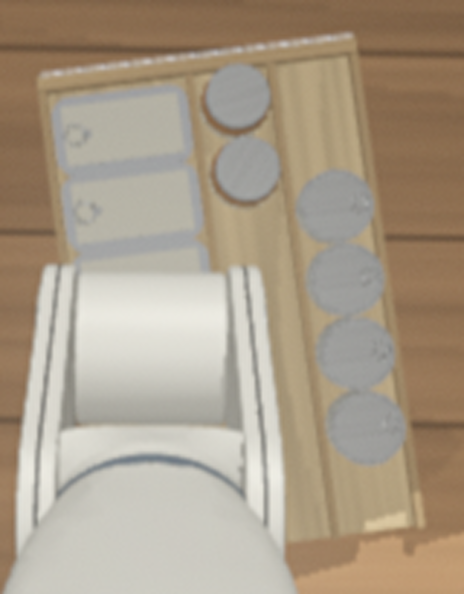

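Force rose to 5 N with the motion stalled 4 mm before my nominal end. I'll check whether that is the lip or a jam.

```bash
python3 - <<'E'
from h import *
from rig import manip
import pickle
cs={n:manip.camera(n) for n in("side","top")}
pickle.dump(cs,open("c5.pkl","wb"))
a=cv2.resize(cs["side"]["image"][140:260,205:345,::-1],None,fx=4.2,fy=4.2,interpolation=cv2.INTER_CUBIC)
cv2.imwrite("pics/side5.png",a)
cv2.imwrite("pics/top5.png",cv2.resize(cs["top"]["image"][145:235,225:305,::-1],None,fx=6.5,fy=6.5,interpolation=cv2.INTER_CUBIC))
E
```

```text
(no output)
```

View pics/side5.png

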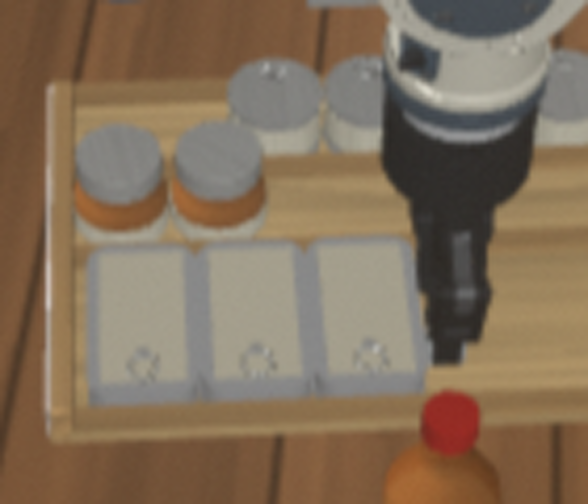

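View pics/top5.png

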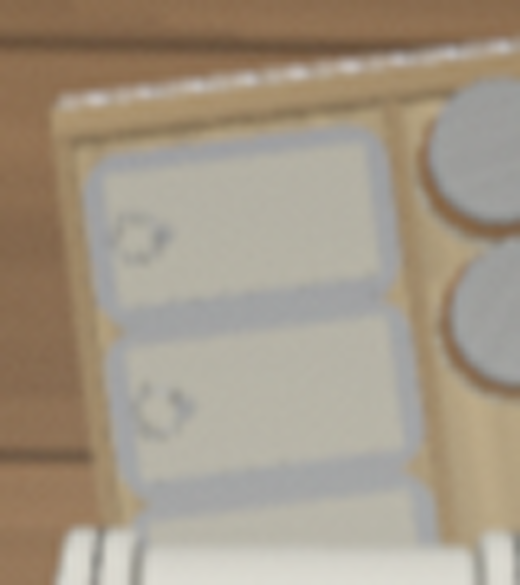

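```bash
python3 - <<'E'
from h import *
import pickle
cs=pickle.load(open("c5.pkl","rb"));t=cs["top"];s=cs["side"]
zt=lambda u,v:((u+.5)/6.5-.5+225,(v+.5)/6.5-.5+145)
zs=lambda u,v:((u+.5)/4.2-.5+205,(v+.5)/4.2-.5+140)
def show(n,c,uv,h):
    p=ray(c,uv,h)-FS;print(n,np.round([p@X*1e3,p@Y*1e3],1))
for p in[(125,158),(240,140),(345,126)]: show("front",t,zt(*p),.03)
for p in[(110,238),(125,330),(385,295),(372,135),(88,170),(105,300),(388,180)]: show("side pts",t,zt(*p),.03)
for p in[(75,145),(240,122),(430,97)]: show("lipline",t,zt(*p),.026)
for p in[(90,270),(90,320),(92,375)]: show("S front",s,zs(*p),.03)
for p in[(74,270),(72,380)]: show("S lip",s,zs(*p),.026)
E
```

```text
front [-7.9 37. ]
front [-6.8 -2.8]
front [ -6.6 -39.1]
side pts [-34.6  45.6]
side pts [-66.6  44.5]
side pts [-66.2 -45.1]
side pts [-10.9 -47.9]
side pts [-10.4  50.1]
side pts [-55.5  50. ]
side pts [-27.  -51.3]
lipline [-0.7 53.6]
lipline [-0.  -3.6]
lipline [  0.2 -69.7]
S front [ -7.4 -35.8]
S front [-7.3  0.1]
S front [-8.3 38.1]
S lip [  1.6 -39.8]
S lip [ 2.4 37.7]
```

Both views agree that the front tin is still about 5–7 mm short of the lip, where the stall line is, and not yawed. Something is catching. First I'll see whether the force relaxes, then try tiny increments with a modest cap.

```bash
python3 - <<'E'
from h import *
from rig import manip
f0=np.array([0,0,.7])
print(manip.get_position(),manip.get_contact_force(),manip.get_torque())
a=push(manip,FS,-.195,.031,-.192,.0005,.02,9,f0)
print(a,manip.get_time(),manip.get_position())
E
```

```text
[0.52768999 0.01474178 0.03093113] [-5.97615053 -1.26614278  3.79818205] [-0.19001013  0.73656878 -0.02026663]
-194.5 -194.5 -3.77 0.37 0.93
-194.0 -193.7 -1.21 -0.81 -1.51
-193.5 -193.3 -1.42 -1.01 -2.22
-193.0 -192.8 -1.02 -0.43 -3.29
-192.5 -192.4 -1.85 0.77 -1.46
-192.0 -191.9 -2.03 -1.09 -2.58
-0.192 11.4917 [0.53143518 0.01520267 0.03102075]
```

It slipped past a small catch and moves on at 1–2 N. I'll continue to the lip.

```bash
python3 - <<'E'
from h import *
from rig import manip
import pickle
f0=np.array([0,0,.7])
a=push(manip,FS,-.192,.031,-.184,.0005,.02,5,f0)
print(a,manip.get_time())
cs={n:manip.camera(n) for n in("side","top","wrist")}
pickle.dump(cs,open("c6.pkl","wb"))
a=cv2.resize(cs["side"]["image"][140:260,205:345,::-1],None,fx=4.2,fy=4.2,interpolation=cv2.INTER_CUBIC)
cv2.imwrite("pics/side6.png",a)
cv2.imwrite("pics/wrist6.png",cs["wrist"]["image"][:,:,::-1])
E
```

```text
-191.5 -191.4 -1.69 -0.33 -1.02
-191.0 -190.9 -1.42 -0.04 -2.09
-190.5 -190.4 -1.93 0.07 -1.73
-190.0 -189.9 -1.24 1.08 -1.43
-189.5 -189.4 -1.66 -0.01 -1.95
-189.0 -188.9 -1.24 -0.57 -1.14
-188.5 -188.5 -2.23 0.43 -2.33
-188.0 -188.1 -2.21 -0.57 -1.76
-187.5 -188.1 -5.65 -0.02 0.86
-0.1875 13.7417
```

View pics/side6.png

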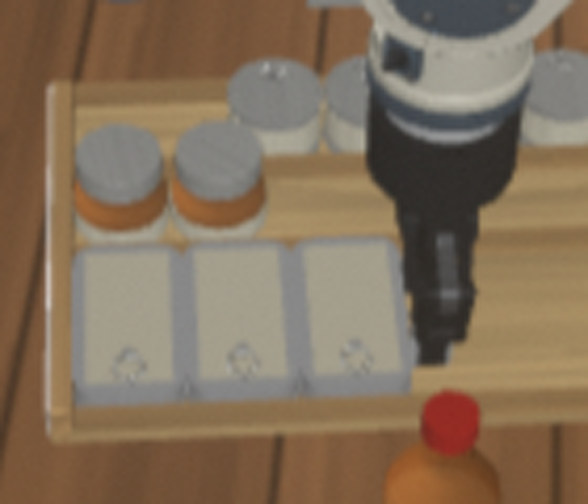

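View pics/wrist6.png

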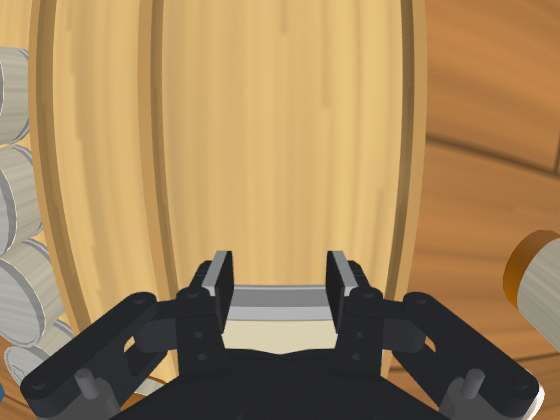

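The flats are now against the lip (side view: tin edge at column ~74, lip line ~72), and the three tins are closed up. I'll retract and move to the round row.

```bash
python3 - <<'E'
from h import *
from rig import manip
manip.servo_line(P(FS,-.215,.031),rate=.08)
print(manip.get_contact_force())
manip.servo_line(P(FS,-.23,.13),rate=.15)
manip.command_gripper(0.0,20)
manip.move_to(P(RS,-.34,.13),RV)
f00=manip.get_contact_force();print(f00)
manip.servo_line(P(RS,-.34,.06),rate=.1)
z=guarded_down(manip,RS,-.34,[.05,.045,.041,.038])
print(manip.get_time(),manip.get_width(),manip.get_contact_force())
for n in("wrist","top"):
  cv2.imwrite(f"pics/{n}7.png",manip.camera(n)["image"][:,:,::-1])
E
```

```text
[ 0.19915089 -0.02590401  0.36442185]
[ 0.5107088   0.3853717  -0.16808911]
z 0.038 [-1.45896538  1.28449812  1.79924679]
18.5 -3.0278917932973214e-05 [-1.29563905  0.89896085  0.72868129]
```

View pics/wrist7.png

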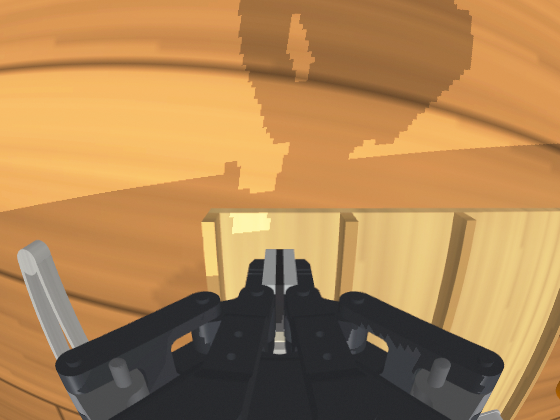

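View pics/top7.png

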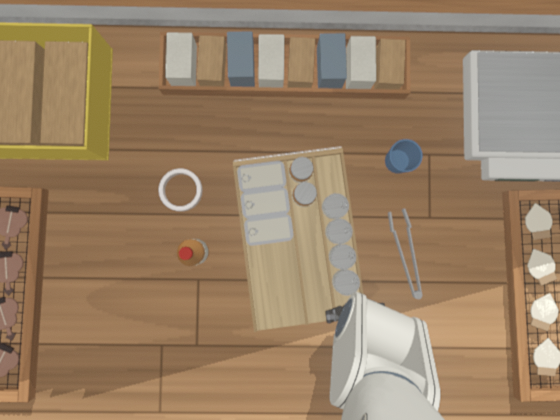

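The flats are at the lip and closed up in the top view. The shut fingers are centred in the narrow lane (column 280, lane 217–343), so I'll push the rounds.

```bash
python3 - <<'E'
from h import *
from rig import manip
f0=np.array(manip.get_contact_force())*0
a=push(manip,RS,-.34,.038,-.310,.01,.04,5,f0)
if a>-.3101: a=push(manip,RS,a,.038,-.250,.005,.04,5,f0)
print(a,manip.get_time())
c=manip.camera("top");cv2.imwrite("pics/top8.png",cv2.resize(c["image"][135:340,220:400,::-1],None,fx=2.9,fy=2.9,interpolation=cv2.INTER_CUBIC))
c=manip.camera("side");cv2.imwrite("pics/side8.png",cv2.resize(c["image"][140:260,205:395,::-1],None,fx=4,fy=4,interpolation=cv2.INTER_CUBIC))
E
```

```text
-330.0 -329.6 -1.24 -0.81 -0.91
-320.0 -319.7 -0.6 0.02 0.2
-310.0 -309.3 -1.29 -0.71 -0.33
-305.0 -304.5 -0.1 -0.09 -0.27
-300.0 -299.5 0.47 0.31 -0.68
-295.0 -294.5 0.59 -0.4 1.23
-290.0 -289.5 -1.3 0.47 -0.4
-285.0 -284.5 0.76 0.84 -0.21
-280.0 -279.4 0.36 0.3 0.54
-275.0 -274.5 -0.84 0.43 -0.46
-270.0 -269.5 0.52 -0.37 0.98
-265.0 -264.5 0.72 -0.08 0.4
-260.0 -259.5 -0.49 0.42 0.91
-255.0 -254.5 -0.64 0.52 -0.76
-250.0 -249.5 -0.0 -0.15 -0.17
-0.25 23.1
```

View pics/top8.png

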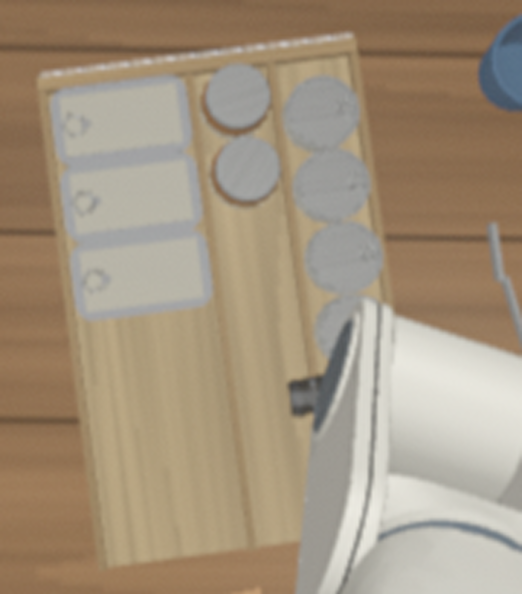

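View pics/side8.png

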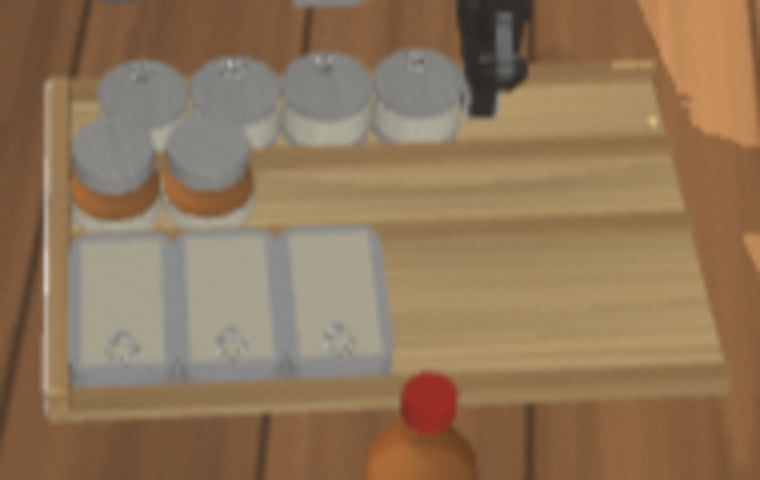

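The rounds have moved as a closed train, and the front one is ~17 mm from the lip. The flats stand undisturbed at the lip. I'll finish in small steps.

```bash
python3 - <<'E'
from h import *
from rig import manip
import pickle
f0=np.zeros(3)
a=push(manip,RS,-.25,.038,-.242,.004,.03,4.5,f0)
a=push(manip,RS,a,.038,-.225,.001,.02,4.5,f0)
print(a,manip.get_time())
cs={n:manip.camera(n) for n in("side","top")};pickle.dump(cs,open("c9.pkl","wb"))
cv2.imwrite("pics/top9.png",cv2.resize(cs["top"]["image"][135:340,220:400,::-1],None,fx=2.9,fy=2.9,interpolation=cv2.INTER_CUBIC))
cv2.imwrite("pics/side9.png",cv2.resize(cs["side"]["image"][140:260,205:395,::-1],None,fx=4,fy=4,interpolation=cv2.INTER_CUBIC))
E
```

```text
-246.0 -245.8 -1.1 1.04 -0.04
-242.0 -241.6 -1.34 -0.48 -1.17
-241.0 -241.0 -1.07 0.48 0.4
-240.0 -240.0 -2.03 -0.29 0.37
-239.0 -239.0 -2.16 0.23 0.15
-238.0 -237.9 -3.43 -0.08 0.18
-237.0 -236.9 -2.12 1.11 0.2
-236.0 -235.9 -2.84 0.61 0.27
-235.0 -234.9 -2.46 1.09 0.41
-234.0 -233.9 -3.34 0.43 0.45
-233.0 -232.8 -2.39 0.57 0.77
-232.0 -231.8 -2.34 0.84 -0.71
-231.0 -231.7 -4.4 -0.63 2.65
-230.0 -231.6 -8.5 -2.11 4.1
-0.22999999999999998 26.7667
```

View pics/top9.png

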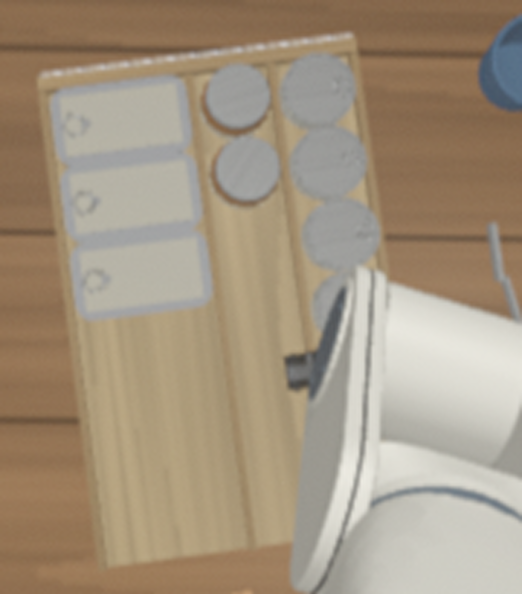

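View pics/side9.png

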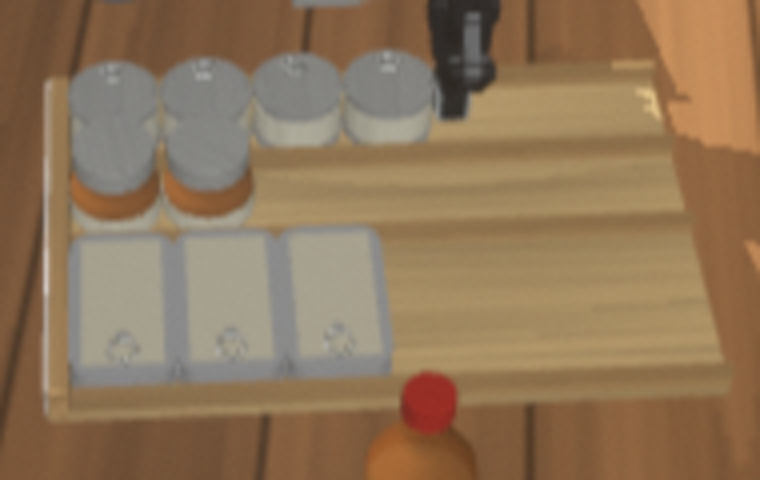

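The rounds stop with the TCP at −231.7, as expected (−224 −8), and the force is rising. I'll retract and verify with a clear view.

```bash
python3 - <<'E'
from h import *
from rig import manip
import pickle
manip.servo_line(P(RS,-.262,.038),rate=.06)
manip.servo_line(P(RS,-.30,.18),rate=.15)
manip.move_to([.36,-.22,.28],RV)
print(manip.get_time(),manip.get_contact_force())
cs={n:manip.camera(n) for n in("side","top")};pickle.dump(cs,open("c10.pkl","wb"))
cv2.imwrite("pics/top10.png",cv2.resize(cs["top"]["image"][140:290,225:375,::-1],None,fx=4,fy=4,interpolation=cv2.INTER_CUBIC))
cv2.imwrite("pics/topfull10.png",cs["top"]["image"][:,:,::-1])
cv2.imwrite("pics/side10.png",cv2.resize(cs["side"]["image"][140:260,205:395,::-1],None,fx=4,fy=4,interpolation=cv2.INTER_CUBIC))
E
```

```text
29.3333 [-0.08607008  0.7163336   0.29655102]
```

View pics/top10.png

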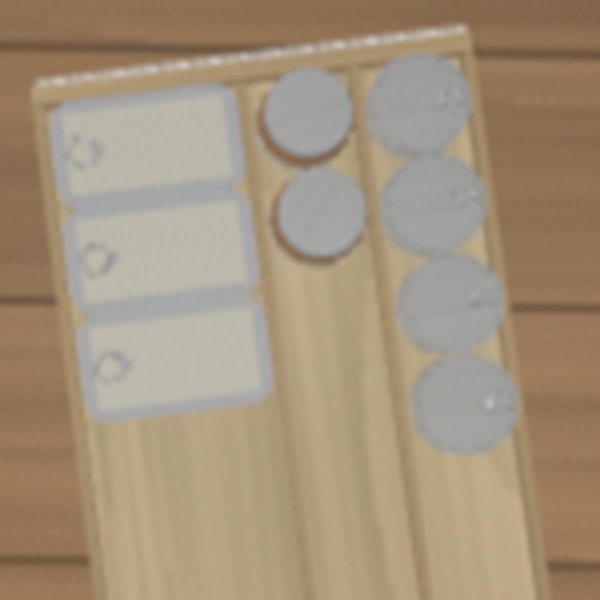

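View pics/side10.png

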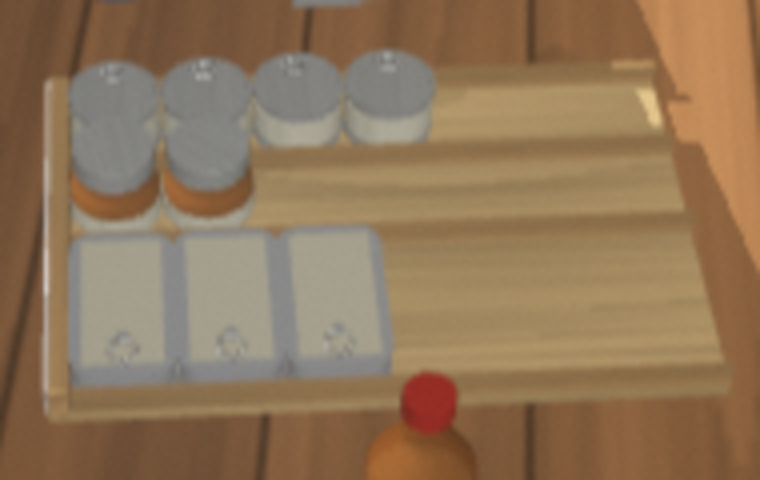

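View pics/topfull10.png

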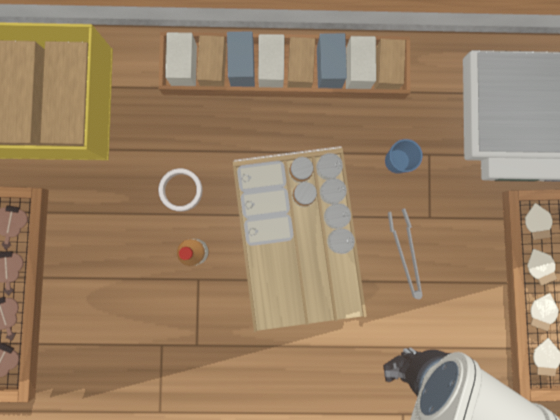

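Everything else stands where it was. One numeric check of spacing and gap to the lip follows.

```bash
python3 - <<'E'
from h import *
import pickle
t=pickle.load(open("c10.pkl","rb"))["top"]
zt=lambda u,v:((u+.5)/4-.5+225,(v+.5)/4-.5+140)
def show(n,S,uv,h):
    p=ray(t,uv,h)-S;print(n,np.round([p@X*1e3,p@Y*1e3],1))
for p in[(418,103),(433,203),(450,303),(465,404)]:show("r",RS,zt(*p),.044)
for p in[(147,144),(161,251),(175,357)]:show("f",FS,zt(*p),.03)
for p in[(307,112),(320,214)]:show("j",RS,zt(*p),.063)
for p in[(88,422),(268,396),(52,110),(235,88)]:show("fc",FS,zt(*p),.03)
E
```

```text
r [-26.5   2.2]
r [-82.4   1.7]
r [-1.381e+02  1.000e-01]
r [-193.8   -0.4]
f [-28.    0.2]
f [-88.2   0.2]
f [-1.474e+02  1.000e-01]
j [-26.3  65.2]
j [-82.1  65.7]
fc [-176.6   52.2]
fc [-175.4  -48. ]
fc [-2.3 50.2]
fc [ -3.1 -52.5]
```

```bash
python3 -c "
from rig import manip
manip.sign_off();print(manip.get_time())"
```

```text
the job is handed in; nothing more can be done
the job is handed in; nothing more can be done
```

I pushed the three flat tins and then the four round tins, each as one train, up to the wooden lip. I then backed the arm clear and handed the job in shortly after 29 s.

- **Catch on the flat row:** it caught on something about 5–7 mm short of the lip. It slipped free with about 6 N of push and slid the rest of the way at 1–2 N.
- **Push forces:** the flats ended at about 6 N and the rounds at about 8.5 N, so no push read above about 9 N.
- **Final top view:** both front tins are at the lip to within about 2 mm of measuring error. Tin spacing is about 56 mm for the rounds and 60 mm for the flats, so both rows stand closed up.
- **Everything else:** the jars, bottle, tape, cup and tongs look unmoved, and the last force reading with the arm clear was zero within noise.
- **Disagreement:** the measured positions of the round tins and jars came out 1–2 mm past the lip. I put that down to the roughly 2 mm calibration error.

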